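# Check a bearing sleeve with a double-ended plug gauge

## Robot

A 6-joint arm with a two-finger parallel gripper is mounted at the origin on a cart in front of the work surface, level with it; the furniture and walls round the work are solid. World frame = base frame: x ahead of the robot, y to its left, z up, the work surface at z = 0. Lengths are in m, angles in rad, forces in N, time in s.
With the tool pointing down it reaches from about 0.3 to 0.825 m from the base axis. Payload 5.4 kg.
Tool frame: the origin (TCP) lies on the centre line of the jaws, within the pads' length; the fingertips stand 17 mm ahead of it and the grasp point (between the pads) lies 2 mm behind it; z points along the fingers, y is the line along which they close (so a half turn about z gives the same grasp; the last joint's range is limited). The gripper opens to 92 mm and grips with 3 to 60 N. Pads are 20 mm wide; open, the fingers measure 128 mm over their backs; the gripper's body (75 mm by 189 mm) begins 69 mm behind the grasp point.
Start: joints at [-1.344, 0.158, 1.597, -0, 1.386, -0.21], TCP at [0.243, -0.521, 0.232] pointing down, gripper open.
Joint ranges: [-2.91, 2.91], [-0.94, 2.29], [0.18, 2.7], [-1.29, 4.43], [0.17, 2.64], [-3, 3]. Speed limits (rad/s): [2.57, 2.57, 3.14, 3.14, 3.14, 3.14].

## Interface

Orientations are given as a rotation vector (axis times angle).
In Python, from plant import manip, claw, kin, monitor, eyes, order gives the robot as it stands. Calls block until the motion is done:
- manip.goto(position, orientation): joint-space move of the TCP to a pose.
- manip.move_straight(position, rotation=None, v=0.15, threshold=None): straight line of the TCP; rotation=None keeps the orientation; v is the mean speed in m/s. With threshold (N) it stops when the force on the tool has changed by that much, and returns True; else False.
- manip.movej(angles): joint-space move.
- claw.move_gripper(opening): finger opening in m; the grip force is fixed at half the most; returns when the fingers have stopped.
- manip.dwell(seconds).
- kin.inverse_kinematics(position, orientation): joint angles nearest the present ones, or None.
- monitor.read_state(): the state.
- eyes.snapshot(name): name is "side" or "top"; returns a dict with "pixels" (384x512x3 uint8, red, green, blue), "depth" (384x512 float32, m along the optical axis (not along the pixel's ray), 0 where there is no reading), "K" (3x3 intrinsics, pixels), "R" (3x3) and "t" (3): a world point X has camera coordinates R X + t. Camera axes: x right, y down, z forward; pixel columns grow to the right and rows downward; lengths in m; the calibration is good to about 2 mm. A picture is of the moment at which its call begins.
A pose or a line that the arm cannot do raises manip.Unreachable and nothing moves.
- order.close_job(): hands the job in; it is judged then, once.
The state is a dict: "time": time; "joints": joint angles; "joint_velocities": joint speeds; "tau": joint torques, N m; "eef_pos": TCP position; "tcp_rot": TCP orientation; "force": force on the tool from outside, world axes, zero at the start; "torque": the same for the moment, N m; "finger_gap": finger opening in m; "grip_force": force on a finger pad.
Only numpy, scipy, OpenCV 4.12 (cv2) and the standard library are available. Lean on these libraries where they do the work, as an engineer would, in place of code of your own. Each camera call takes 0.05 s, during which the arm holds its last target. There are 200 camera calls.

## Task

Check the bore of the brass sleeve in the bearing block with the double-ended plug gauge: take the gauge from its rest, slide its long thin go end squarely into the bore until the collar is pressed firmly home against the sleeve, and hold it so for a second. Then draw it out and press the short thick no-go end squarely against the middle of either mouth of the bore for a second, to confirm that it does not enter, and lay the gauge back on its rest. Press each time with a steady, gentle 5 to 10 N, never more than 20 N, and leave the things around where they are.

Things in the scene. Friction and masses are not known exactly. Their poses are not given: they have to be found in the camera images.
- plug_gauge: Double-ended steel plug gauge, 124 mm long, about 220 g, lying level on its rest. Origin: mid-handle, on the axis; own x points to the go end. Handle: dark hexagon bar, 20 mm across flats, x = -30 to 30 mm; as it lies two flats are upright (facing own +y, -y): grip these from above. Outside the hexagon, a round collar at each end, 26 mm diameter, 10 mm long (to x = -40 and 40 mm).
- go_tip (a point): Centre of the end face of the go plug, on the gauge's axis at x = 70 mm. The go plug is bright, 16 mm in diameter, 30 mm long (x = 40 to 70 mm), its last 3.5 mm tapering to 13 mm.
- nogo_tip (a point): Centre of the end face of the no-go plug, on the gauge's axis at x = -54 mm. The no-go plug is bright, 21 mm in diameter, 14 mm long (x = -54 to -40 mm).
- bearing_block: Aluminium block bolted to the bench: foot 100 x 60 x 12 mm (x, y, z), on it an upright 64 mm wide (x), 24 mm thick (y), top at z = 162 mm. Origin: centre of its underside. It holds a pressed-in brass sleeve, 30 mm outside diameter, 46 mm long, with a level through bore of 17.5 mm diameter along own y. Both mouths are free to use. All is rigid, nothing springs.
- bore_centre (a point): Point on the bore's axis, mid-thickness of the upright, 130 mm above the bench; axes as the block's (y along the bore). The sleeve is set anywhere within 10 mm either way along the bore: each of its faces is 13 to 33 mm (46 mm between them) from this point. This is not measured; find it by feel.
- gauge_rest: Black plastic rest fixed to the bench: base 124 x 54 x 8 mm, two V saddles 12 mm thick at own x = -35 and 35 mm that carry the gauge's collars; between them the handle is free (58 mm) for the fingers. Saddle tips are about 48 mm above the bench. Origin: centre of the underside; own x along the lying gauge.
- rest_seat (a point): Where the origin of the gauge lies when it is on its rest: 50 mm above the bench over the middle of the rest; axes as the rest's. The gauge may lie either way round.
- flux_tin: Bystander: small round flux tin, 30 mm across, 14 mm high. Origin: centre of its underside.
- transformer: Bystander: small transformer, 50 x 45 x 36 mm. Origin: centre of its underside.
- brass_wool: Bystander: black tub of brass wool, 58 mm across, 31 mm high. Origin: centre of its underside.
- ipa_bottle: Bystander: white plastic squirt bottle, 46 mm across, 149 mm high. Origin: centre of its underside.
- side_cutter: Bystander: red-handled side cutter lying flat, 120 mm long, 12 mm high. Origin: centre of its underside.

How it is judged:
By the outcome, as a careful person would: the job done as asked, in the order asked, and still so for the second after the job is handed in, with the robot touching nothing.
It also fails if it takes over 72 s, if anything falls off the work surface, if the arm or the gripper's body presses on something with over 40 N, if the wrist force passes 120 N, or if a joint passes its speed limit or range.

## Working session

There is one attempt and no reset: what is moved stays moved. The work goes in short steps, each a Python script; the robot and the scene stay as the last script left them, time stands still between calls to the robot, and variables do not carry over. Pictures are saved under pics/ and viewed, at most 10 in all, crops included, and the job is handed in when it is done.

```bash
mkdir -p pics; ls
python3 - <<'E'
from plant import manip, claw, kin, monitor, eyes, order
import cv2,numpy as np,pickle
d={}
for n in("side","top"):
    s=eyes.snapshot(n);d[n]=s
    cv2.imwrite(f"pics/{n}0.png",s["pixels"][:,:,::-1]); print(n,s["K"].round(1).tolist(),s["R"].round(3).tolist(),s["t"].round(3).tolist())
pickle.dump(d,open("s0.pkl","wb"))
st=monitor.read_state();print({k:np.round(v,3).tolist() for k,v in st.items()})
E
```

```text
pics
side [[457.1, 0.0, 253.5], [0.0, 457.1, 195.4], [0.0, 0.0, 1.0]] [[0.983, -0.186, -0.009], [-0.134, -0.673, -0.728], [0.129, 0.716, -0.686]] [-0.611, 0.014, 1.097]
top [[386.0, 0.0, 249.0], [0.0, 386.0, 194.9], [0.0, 0.0, 1.0]] [[-0.012, -1.0, 0.011], [-0.982, 0.01, -0.189], [0.188, -0.013, -0.982]] [-0.236, 0.578, 0.837]
{'time': 0.1, 'joints': [-1.344, 0.159, 1.598, -0.0, 1.386, -0.21], 'joint_velocities': [0.0, -0.001, -0.003, -0.0, 0.001, -0.0], 'tau': [0.0, -38.65, -32.296, 0.07, 0.034, -0.0], 'eef_pos': [0.243, -0.52, 0.231], 'tcp_rot': [-3.065, -0.68, 0.0], 'force': [0.074, -0.233, 0.043], 'torque': [0.016, 0.037, -0.057], 'grip_force': 0.0, 'finger_gap': 0.092}
```

View pics/side0.png

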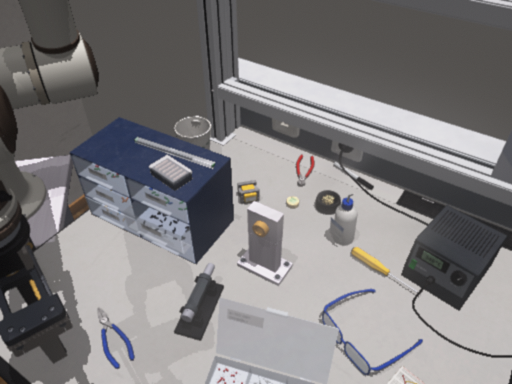

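View pics/top0.png

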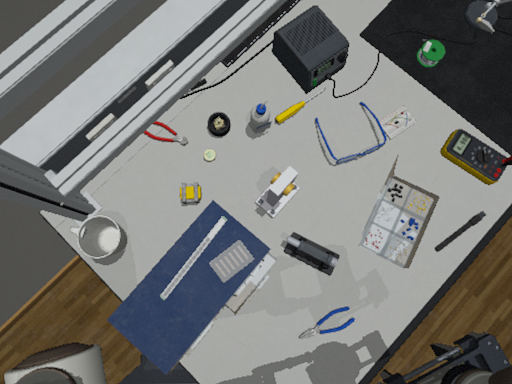

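Side view: block upright at (265,240), with the bore mouth at (262,228), and gauge on its rest at (203,290). Top view: block at (277,192), gauge at (311,253), with the cabinet at (195,285) close by. Next I'll build a fused height map.

```bash
cat > h.py <<'E'
import numpy as np,cv2,pickle
def cloud(s):
    d=s["depth"];v,u=np.indices(d.shape);K=s["K"]
    c=np.stack([(u-K[0,2])/K[0,0]*d,(v-K[1,2])/K[1,1]*d,d],-1)
    P=(c-s["t"])@s["R"]; P[d<=0]=np.nan
    return P
E
python3 - <<'E'
from h import *
d=pickle.load(open("s0.pkl","rb"))
T=cloud(d["top"]);S=cloud(d["side"])
for n,P,L in(("top",T,[(289,176),(311,253),(290,240),(334,265),(240,262),(395,180),(260,110),(190,193),(209,155),(219,124),(165,132),(265,200),(288,207),(330,320)]),("side",S,[(265,210),(262,228),(203,290),(211,270),(190,312),(280,320),(240,265),(290,268)])):
    for p in L: print(n,p,P[p[1],p[0]].round(3).tolist())
# block top
for n,P in(("top",T),("side",S)):
    c=P[(192,277)] if n=="top" else P[240,265]
    for nm,lo,hi in(("blocktop",.152,.172),("gauge",.049,.075)):
        m=(P[...,2]>lo)&(P[...,2]<hi)
        if nm=="blocktop": m&=(np.abs(P[...,:2]-T[176,289,:2]).max(-1)<.08)
        else: m&=(np.abs(P[...,:2]-T[253,311,:2]).max(-1)<.08)
        q=P[m]; 
        if len(q)<5: print(n,nm,len(q));continue
        r=cv2.minAreaRect((q[:,:2]*1000).astype(np.float32)); print(n,nm,len(q),r,q.mean(0).round(4),np.percentile(q[:,2],[5,50,95]).round(4))
# orthomap
x0,y0,res=.25,-.45,.0012
H=np.zeros((600,800,3),np.uint8)+0
for P,s in((S,d["side"]),(T,d["top"])):
    ok=np.isfinite(P[...,0]);Q=P[ok];C=s["pixels"][ok]
    i=np.argsort(Q[:,2]);Q=Q[i];C=C[i]
    r=(600-(Q[:,0]-x0)/res).astype(int);c=(800-(Q[:,1]-y0)/res).astype(int)
    k=(r>=0)&(r<600)&(c>=0)&(c<800);
    for dr in(0,1):
        for dc in(0,1): H[np.clip(r[k]+dr,0,599),np.clip(c[k]+dc,0,799)]=C[k][:,::-1]
A=d["side"]["pixels"][190:345,160:310,::-1];A=cv2.resize(A,None,fx=2.66,fy=2.66,interpolation=cv2.INTER_CUBIC)
B=d["top"]["pixels"][160:285,240:360,::-1];B=cv2.resize(B,None,fx=3.3,fy=3.3,interpolation=cv2.INTER_CUBIC)
o=np.zeros((413,800,3),np.uint8);o[:A.shape[0],:A.shape[1]]=A[:413];o[:B.shape[0],400:400+B.shape[1]]=B
cv2.imwrite("pics/crop.png",o)
E
```

```text
top (289, 176) [0.595, -0.324, 0.16]
top (311, 253) [0.441, -0.38, 0.059]
top (290, 240) [0.471, -0.334, 0.057]
top (334, 265) [0.414, -0.431, 0.056]
top (240, 262) [0.42, -0.222, 0.204]
top (395, 180) [0.62, -0.607, 0.002]
top (260, 110) [0.758, -0.269, 0.118]
top (190, 193) [0.586, -0.103, 0.031]
top (209, 155) [0.685, -0.146, 0.015]
top (219, 124) [0.759, -0.171, 0.031]
top (165, 132) [0.751, -0.032, 0.001]
top (265, 200) [0.57, -0.282, 0.016]
top (288, 207) [0.555, -0.338, 0.0]
top (330, 320) [0.288, -0.428, -0.001]
side (265, 210) [0.586, -0.31, 0.161]
side (262, 228) [0.575, -0.335, 0.141]
side (203, 290) [0.454, -0.39, 0.058]
side (211, 270) [0.474, -0.345, 0.054]
side (190, 312) [0.427, -0.433, 0.059]
side (280, 320) [0.565, -0.522, 0.134]
side (240, 265) [0.535, -0.306, 0.006]
side (290, 268) [0.635, -0.333, 0.006]
top blocktop 372 ((585.9834594726562, -311.2123718261719), (24.062454223632812, 64.66946411132812), 47.50510025024414) [ 0.5852 -0.3108  0.1617] [0.1596 0.1618 0.1643]
top gauge 501 ((445.0460510253906, -379.49578857421875), (123.55428314208984, 30.129684448242188), 61.7194938659668) [ 0.4453 -0.3836  0.0582] [0.0533 0.0583 0.0629]
side blocktop 442 ((585.2158203125, -312.984375), (27.633535385131836, 64.985595703125), 47.34697341918945) [ 0.5848 -0.3156  0.1598] [0.1539 0.1605 0.1625]
side gauge 676 ((446.0626220703125, -372.7185974121094), (142.1503448486328, 64.7641830444336), 86.41285705566406) [ 0.4437 -0.391   0.0573] [0.0512 0.0574 0.0618]
```

View pics/crop.png

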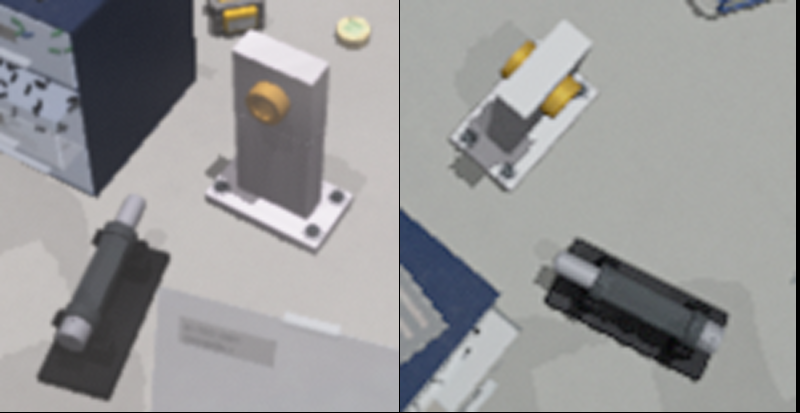

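The crop shows the go plug at (130,210), pointing up and right, and the near sleeve mouth at (267,103) facing the robot side. The cabinet corner is close to the gauge. Next I'll refine the fits and check clearances.

Run:
```python
from h import *
from scipy.optimize import least_squares
d=pickle.load(open("s0.pkl","rb"))
C={n:cloud(d[n]) for n in d}
allp=[]
for n,P in C.items():
    px=d[n]["pixels"];hsv=cv2.cvtColor(px,cv2.COLOR_RGB2HSV)
    xy=P[...,:2]
    near=np.linalg.norm(xy-[.586,-.312],axis=-1)<.06
    br=near&(hsv[...,0]>8)&(hsv[...,0]<30)&(hsv[...,1]>110)&(P[...,2]>.1)&(P[...,2]<.15)
    q=P[br];a=np.radians(47.5);ey=np.array([np.cos(a),np.sin(a)]);ex=np.array([ey[1],-ey[0]])
    u=(q[:,:2]-[.586,-.312])@ey;w=q[:,:2]@ex
    print(n,"brass",len(q),"along",np.percentile(u,[2,15,50,85,98]).round(4))
    for nm,m in(("near",u<0),("far",u>0)):
        if m.sum()>15:
            f=least_squares(lambda p:np.hypot(w[m]-p[0],q[m,2]-p[1])-.015,[.642,.13],loss="soft_l1",f_scale=.001)
            print("  cyl",nm,m.sum(),f.x.round(4),"wspan",np.percentile(w[m],[2,98]).round(4),"zspan",np.percentile(q[m,2],[2,98]).round(4),np.abs(f.fun).mean().round(4))
    # near/any upright face
    m=near&(P[...,2]>.03)&(P[...,2]<.15)&~cv2.dilate(br.astype(np.uint8),np.ones((5,5))).astype(bool)
    q=P[m];u=(q[:,:2]-[.586,-.312])@ey;w=q[:,:2]@ex
    k=(np.abs(w-.642)<.026)
    for sgn in(-1,1):
        kk=k&(np.abs(u-sgn*.012)<.005)
        if kk.sum()>40:
            p=np.polyfit(w[kk],u[kk],1);print("  face",sgn,kk.sum(),"u0",u[kk].mean().round(4),"ang",(47.5+np.degrees(np.arctan(p[0]))*1).round(2))
    # top edges in w
    m=near&(P[...,2]>.155);q=P[m];w=q[:,:2]@ex;u=(q[:,:2]-[.586,-.312])@ey
    print("  top w",np.percentile(w,[1,99]).round(4),"mid",np.percentile(w,[1,99]).mean().round(4),"u",np.percentile(u,[1,99]).round(4))
    # gauge
    m=(np.linalg.norm(xy-[.445,-.382],axis=-1)<.075)&(P[...,2]>.052)
    q=P[m];c=q.mean(0);vv=np.linalg.svd(q-c)[2][0];vv*=np.sign(vv[1]);s=(q-c)@vv
    mid=c+vv*(s.max()+s.min())/2
    print("  gauge",len(q),"ang",np.degrees(np.arctan2(vv[1],vv[0])).round(2),"c",c.round(4),"s",s.min().round(4),s.max().round(4),"origin",(c+vv*((s.max()+s.min())/2-.008)).round(4))
    go=np.array([.474,.88]);nn=np.array([.88,-.474])
    R=P[np.isfinite(P[...,0])];A=(R[:,:2]-[.445,-.382])@go;B=(R[:,:2]-[.445,-.382])@nn
    k=(R[:,2]>.1)&(abs(A)<.12)&(abs(B)<.16)&(R[:,2]<.3)
    print("  obst",k.sum(),*[f"A{a:.3f} B{b:.3f} z{z:.3f};" for a,b,z in np.c_[A,B,R[:,2]][k][np.argsort(np.maximum(abs(A[k])-.0375,abs(B[k])-.0945))[:12:2]]])
```

```text
side brass 72 along [-0.0244 -0.0234 -0.0194 -0.0145 -0.0138]
  cyl near 72 [0.6424 0.1294] wspan [0.6333 0.6555] zspan [0.12   0.1453] 0.0015
  face -1 706 u0 -0.0127 ang 47.48
  top w [0.6112 0.6747] mid 0.6429 u [-0.0145  0.0112]
  gauge 619 ang 62.26 c [ 0.4439 -0.3915  0.0576] s -0.0553 0.0702 origin [ 0.4437 -0.392   0.0576]
  obst 4132 A0.060 B-0.061 z0.100; A-0.060 B0.109 z0.140; A-0.061 B0.084 z0.141; A-0.061 B0.117 z0.142; A0.061 B-0.056 z0.109; A-0.061 B0.076 z0.143;
top brass 100 along [-0.0227 -0.0208 -0.0157  0.0182  0.0201]
  cyl near 66 [0.642  0.1299] wspan [0.6281 0.6535] zspan [0.1254 0.1461] 0.0012
  cyl far 34 [0.6423 0.1299] wspan [0.629  0.6531] zspan [0.1351 0.1466] 0.0009
  top w [0.6103 0.6734] mid 0.6419 u [-0.0113  0.0123]
  gauge 488 ang 61.84 c [ 0.4453 -0.3839  0.0584] s -0.058 0.065 origin [ 0.4432 -0.3879  0.0585]
  obst 1060 A-0.060 B0.117 z0.147; A-0.061 B0.088 z0.144; A-0.062 B0.107 z0.143; A-0.062 B0.072 z0.141; A-0.063 B0.077 z0.140; A-0.063 B0.087 z0.139;
```

```bash
cat >> h.py <<'E'
from scipy.spatial.transform import Rotation as Ro
W,U0,AB=.6423,.166,np.radians(47.48)
ey=np.array([np.cos(AB),np.sin(AB)]);ex=np.array([ey[1],-ey[0]])
AG=np.radians(62.05);SEAT=np.array([.4430,-.3893])
def rot(a,s):  # tool x along s*(cos a,sin a), z down
    x=s*np.array([np.cos(a),np.sin(a),0]);z=np.array([0,0,-1.]);return Ro.from_matrix(np.c_[x,np.cross(z,x),z]).as_rotvec()
def B(u,z=.128,w=W): return np.r_[w*ex+u*ey,z]
def show(m,tag=""):
    s=m.read_state();p=np.array(s["eef_pos"]);f=np.array(s["force"])
    print(tag,f"t{s['time']:.2f} p",p.round(4),"u%.4f w%.4f"%(p[:2]@ey,p[:2]@ex),"f",f.round(2),"fu%.2f fw%.2f"%(f[:2]@ey,f[:2]@ex),"gap%.4f g%.1f"%(s["finger_gap"],s["grip_force"]));return s
E
cat > pick.py <<'E'
from plant import manip, claw, kin, monitor, eyes, order
from h import *
for s in(1,-1):
    L=[(np.r_[SEAT,.23],AG),(np.r_[SEAT,.048],AG),(B(.03,.2),AB),(B(.105),AB),(B(.29,.215),AB),(B(.29),AB)]
    js=[kin.inverse_kinematics(p,rot(a,s)) for p,a in L]
    print(s,[None if j is None else np.round(j,2).tolist() for j in js])
    if all(j is not None for j in js) and max(abs(j[5]) for j in js)<2.9: break
else: raise SystemExit
print("use",s);open("sgn","w").write(str(s))
R=rot(AG,s)
manip.goto(np.r_[SEAT,.23],R);claw.move_gripper(.05)
manip.move_straight(np.r_[SEAT,.10],v=.15);show(monitor)
manip.move_straight(np.r_[SEAT,.048],v=.06,threshold=6);show(monitor,"down")
E
python3 pick.py
```

```text
1 [[-0.93, 0.2, 1.56, -0.0, 1.39, -0.44], [-0.93, 0.4, 1.69, -0.0, 1.05, -0.44], [-0.88, 0.35, 1.43, -0.0, 1.36, -0.14], [-0.77, 0.44, 1.46, -0.0, 1.24, -0.02], [-0.49, 0.5, 1.2, -0.0, 1.44, 0.25], [-0.49, 0.57, 1.28, -0.0, 1.29, 0.25]]
use 1
 t2.83 p [ 0.4436 -0.39    0.1012] u0.0123 w0.5905 f [ 0.32 -0.64  0.12] fu-0.26 fw0.67 gap0.0501 g0.0
down t3.84 p [ 0.4433 -0.3896  0.0484] u0.0124 w0.5900 f [-0.04 -0.42  0.01] fu-0.33 fw0.25 gap0.0499 g0.0
```

Run:
```python
from plant import manip, claw, kin, monitor, eyes, order
from h import *
claw.move_gripper(.0);show(monitor,"grip")
manip.move_straight(np.r_[SEAT,.20],v=.12);show(monitor,"up")
manip.goto(B(.03,.2),rot(AB,1))
manip.move_straight(B(.03),v=.12);manip.dwell(.3);st=show(monitor,"standoff")
d={n:eyes.snapshot(n) for n in("side","top")};pickle.dump(d,open("s1.pkl","wb"))
p=np.array(st["eef_pos"])
for n,s in d.items():
    P=cloud(s);q=P[np.isfinite(P[...,0])];du=(q[:,:2]-p[:2])@ey;w=q[:,:2]@ex
    k=(abs(w-W)<.02)&(abs(q[:,2]-.13)<.02)
    g=k&(du>.042)&(du<.085); t=k&(du<-.025)&(du>-.08)
    for nm,m,r in(("go",g,.008),("tail",t,.0105)):
        if m.sum()<8: print(n,nm,m.sum());continue
        f=cv2.fitLine  # noqa
        from scipy.optimize import least_squares
        kk=m
        o=least_squares(lambda x:np.hypot(w[kk]-x[0],q[kk,2]-x[1])-r,[W,.13],loss="soft_l1",f_scale=.001)
        print(n,nm,m.sum(),"w,z",o.x.round(4),"du",np.percentile(du[kk],[0,3,50,97,100]).round(4),np.abs(o.fun).mean().round(4))
a=cv2.resize(d["side"]["pixels"][150:330,150:350,::-1],(400,360),interpolation=2);b=cv2.resize(d["top"]["pixels"][150:330,210:410,::-1],(400,360),interpolation=2)
cv2.imwrite("pics/stand.png",np.hstack([a,b]))
```

```text
grip t4.40 p [ 0.4431 -0.3894  0.0481] u0.0125 w0.5897 f [-1.04  0.47  1.47] fu-0.36 fw-1.08 gap0.0193 g30.0
up t5.82 p [ 0.4426 -0.3888  0.1989] u0.0126 w0.5890 f [-0.09 -0.25 -1.56] fu-0.24 fw0.11 gap0.0194 g30.0
standoff t7.25 p [ 0.4939 -0.4123  0.1288] u0.0299 w0.6427 f [ 0.3   0.48 -2.3 ] fu0.56 fw-0.11 gap0.0197 g30.0
side go 4
side tail 288 w,z [0.6431 0.1306] du [-0.0557 -0.0548 -0.0419 -0.0259 -0.0252] 0.0016
top go 0
top tail 10 w,z [0.6426 0.1326] du [-0.052  -0.0519 -0.0498 -0.0439 -0.0434] 0.0004
```

View pics/stand.png

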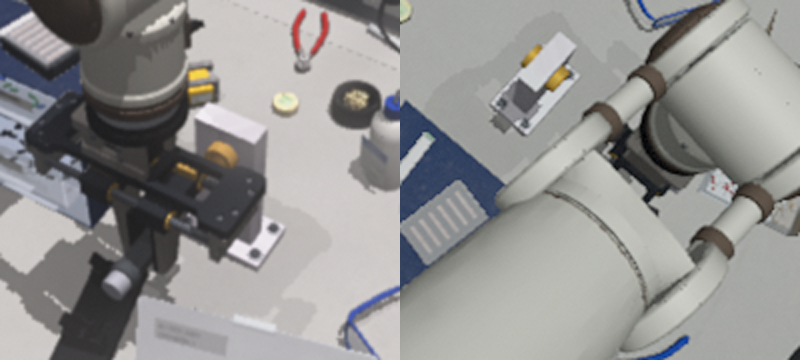

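The side view shows the gauge held level, with its no-go tail at (117,283). The fitted tail axis (w .6431, z .1306) agrees with the bore (w .6423, z .130). Next is the insertion.

Run:
```python
from plant import manip, claw, kin, monitor, eyes, order
from h import *
z=.1273
manip.move_straight(B(.066,z),v=.05);manip.dwell(.2);show(monitor,"pre")
r=manip.move_straight(B(.112,z),v=.012,threshold=3.5);show(monitor,f"hit {r}")
manip.dwell(.15);show(monitor)
```

```text
pre t8.42 p [ 0.5178 -0.3857  0.1273] u0.0657 w0.6423 f [-0.42  0.62 -1.75] fu0.17 fw-0.72 gap0.0194 g30.0
hit True t11.07 p [ 0.5423 -0.359   0.127 ] u0.1019 w0.6423 f [-0.14 -1.25  2.59] fu-1.01 fw0.74 gap0.0194 g30.0
 t11.22 p [ 0.5422 -0.3589  0.1268] u0.1019 w0.6422 f [ 0.94 -0.93  2.95] fu-0.05 fw1.32 gap0.0196 g30.0
```

```bash
cat > press.py <<'E'
from h import *
def press(manip,monitor,sg,u,z,w,base,hold=1.2,lo=6.5,hi=8,step=.0003,maxn=30,um=.006):
    """creep along sg*ey until steady axial force lo..hi above base, then hold"""
    u0=u
    for i in range(maxn):
        manip.dwell(.08)
        f=-sg*(np.mean([np.array(monitor.read_state()["force"])[:2]@ey])-base)
        if f>=lo or abs(u-u0)>um: break
        u+=sg*(step if f<3 else step/2); manip.move_straight(B(u,z,w),v=.01)
    show(monitor,f"pressed n{i} f{f:.2f} ucmd{u:.4f}")
    t=monitor.read_state()["time"];L=[]
    while monitor.read_state()["time"]-t<hold:
        manip.dwell(.1);f=-sg*(np.array(monitor.read_state()["force"])[:2]@ey-base);L.append(round(f,2))
        if f>9 or f<5.5:
            u+=sg*(.00015 if f<5.5 else -.00015);manip.move_straight(B(u,z,w),v=.01)
    print("hold",L);show(monitor,"end");return u
E
python3 - <<'E'
from plant import manip, claw, kin, monitor, eyes, order
from h import *
manip.move_straight(B(.1015,.1275),v=.01);manip.dwell(.15);show(monitor,"a")
manip.move_straight(B(.1015,.1281),v=.01);manip.dwell(.15);show(monitor,"b")
manip.move_straight(B(.1012,.1281),v=.01);manip.dwell(.15);show(monitor,"c")
E
```

```text
a t11.71 p [ 0.542  -0.359   0.1272] u0.1017 w0.6421 f [1.53 0.57 0.27] fu1.45 fw0.74 gap0.0199 g30.0
b t12.11 p [ 0.5417 -0.3591  0.1277] u0.1014 w0.6419 f [ 0.03  0.21 -1.26] fu0.18 fw-0.12 gap0.0195 g30.0
c t12.51 p [ 0.5416 -0.3594  0.1279] u0.1011 w0.6421 f [-0.1  -0.9  -3.41] fu-0.73 fw0.53 gap0.0197 g30.0
```

```bash
python3 - <<'E'
s=open('press.py').read()
s=s.replace('def press','''def fu(manip,monitor,n=5):
    L=[]
    for _ in range(n): manip.dwell(.02);L.append(monitor.read_state()["force"])
    m=np.mean(L,0);return m[:2]@ey,m[:2]@ex,m[2]
def press''',1)
s=s.replace('manip.dwell(.08)\n        f=-sg*(np.mean([np.array(monitor.read_state()["force"])[:2]@ey])-base)','f,fw,fz=fu(manip,monitor);f=-sg*(f-base);print(f"{u:.4f}: {f:.2f} w{fw:.2f} z{fz:.2f}")')
s=s.replace('manip.dwell(.1);f=-sg*(np.array(monitor.read_state()["force"])[:2]@ey-base)','f=-sg*(fu(manip,monitor)[0]-base)')
open('press.py','w').write(s)
E
python3 - <<'E'
from plant import manip, claw, kin, monitor, eyes, order
from press import *
print(fu(manip,monitor))
u=press(manip,monitor,1,.1012,.1281,W,0.)
E
```

```text
(np.float64(-0.3773568729658906), np.float64(-0.06296049010106597), np.float64(-2.1912760212824693))
0.1012: -0.17 w0.68 z-1.99
0.1015: -0.10 w0.01 z-1.74
0.1018: -0.29 w0.04 z-1.64
0.1021: 0.63 w-0.10 z-1.90
0.1024: 2.40 w-0.36 z-2.22
0.1027: 5.06 w-0.67 z-2.22
0.1028: 5.22 w-0.59 z-1.87
0.1030: 5.98 w-0.60 z-1.66
0.1031: 6.17 w-0.71 z-1.58
0.1033: 6.86 w-1.29 z-1.83
pressed n9 f6.86 ucmd0.1033 t15.68 p [ 0.5424 -0.3589  0.1281] u0.1021 w0.6423 f [-5.24 -3.79 -2.04] fu-6.34 fw-1.30 gap0.0193 g30.0
hold [np.float64(6.97), np.float64(7.17), np.float64(7.2), np.float64(6.7), np.float64(7.09), np.float64(7.15), np.float64(6.97), np.float64(7.0), np.float64(6.98), np.float64(7.12), np.float64(7.31), np.float64(6.63), np.float64(6.85), np.float64(6.93), np.float64(6.83)]
end t16.93 p [ 0.5424 -0.3588  0.1281] u0.1021 w0.6423 f [-5.1  -5.2  -1.51] fu-7.28 fw-0.25 gap0.0197 g30.0
```

Collar is home at u=.1021, matching the camera's sleeve face, and it was held at about 7 N. Next I'll withdraw and take the no-go end to the far mouth.

Run:
```python
from plant import manip, claw, kin, monitor, eyes, order
from press import *
z=.1281
manip.move_straight(B(.09,z),v=.03);show(monitor)
manip.move_straight(B(.035,z),v=.06)
manip.move_straight(B(.035,.22),v=.15)
manip.move_straight(B(.285,.22),v=.18)
manip.move_straight(B(.285,z),v=.12)
manip.move_straight(B(.252,z),v=.05);manip.dwell(.3);show(monitor,"pre")
b=fu(manip,monitor,8);print(b)
r=manip.move_straight(B(.236,z),v=.008,threshold=3);show(monitor,f"hit {r}")
```

```text
t17.52 p [ 0.5343 -0.3677  0.1281] u0.0901 w0.6423 f [-0.58  0.44 -1.9 ] fu-0.07 fw-0.73 gap0.0195 g30.0
pre t22.92 p [ 0.6439 -0.2481  0.1281] u0.2523 w0.6422 f [ 0.14  0.28 -2.95] fu0.30 fw-0.09 gap0.0199 g30.0
(np.float64(-0.22059560927616914), np.float64(0.049846990495010894), np.float64(-2.0777553044857444))
hit True t24.31 p [ 0.6366 -0.2553  0.1271] u0.2420 w0.6417 f [ 0.28  0.57 -0.72] fu0.61 fw-0.17 gap0.0196 g30.0
```

Run:
```python
from plant import manip, claw, kin, monitor, eyes, order
from press import *
u=press(manip,monitor,-1,.2425,.1281,W,-.1)
```

```text
0.2425: 1.32 w0.36 z-1.42
0.2422: -0.23 w-0.15 z-2.15
0.2419: 0.99 w0.01 z-2.66
0.2416: 2.98 w0.17 z-2.79
0.2413: 5.64 w-0.20 z-3.00
0.2412: 6.04 w-0.09 z-3.38
0.2410: 5.90 w0.27 z-3.12
0.2408: 6.47 w0.16 z-3.20
0.2407: 6.72 w0.27 z-3.02
pressed n8 f6.72 ucmd0.2407 t27.18 p [ 0.6368 -0.2557  0.1282] u0.2419 w0.6422 f [ 4.91  4.76 -2.43] fu6.82 fw0.40 gap0.0195 g30.0
hold [np.float64(6.85), np.float64(7.04), np.float64(6.97), np.float64(7.18), np.float64(6.8), np.float64(7.06), np.float64(6.98), np.float64(6.82), np.float64(6.92), np.float64(6.87), np.float64(7.07), np.float64(6.74), np.float64(7.09), np.float64(6.93), np.float64(7.29)]
end t28.43 p [ 0.6368 -0.2558  0.1282] u0.2419 w0.6422 f [ 5.35  5.   -3.12] fu7.30 fw0.57 gap0.0200 g30.0
```

Run:
```python
from plant import manip, claw, kin, monitor, eyes, order
from press import *
z=.1281;S=np.array([.4431,-.3894])
manip.move_straight(B(.25,z),v=.03)
manip.move_straight(B(.285,z),v=.08)
manip.move_straight(B(.285,.22),v=.15)
manip.move_straight(B(.035,.22),v=.18)
manip.goto(np.r_[S,.2],rot(AG,1))
manip.move_straight(np.r_[S,.065],v=.1);manip.dwell(.2);show(monitor,"above")
r=manip.move_straight(np.r_[S,.0478],v=.012,threshold=3);manip.dwell(.1);show(monitor,f"seat {r}")
```

```text
above t33.88 p [ 0.4433 -0.3897  0.0655] u0.0124 w0.5901 f [ 0.24 -0.61 -2.4 ] fu-0.28 fw0.59 gap0.0192 g30.0
seat True t35.33 p [ 0.4431 -0.3894  0.0481] u0.0125 w0.5897 f [ 0.11 -1.23  6.16] fu-0.83 fw0.91 gap0.0195 g30.0
```

Run:
```python
from plant import manip, claw, kin, monitor, eyes, order
from press import *
claw.move_gripper(.05);show(monitor,"open")
S=np.array([.4431,-.3894])
manip.move_straight(np.r_[S,.10],v=.08);manip.move_straight(np.r_[S,.23],v=.15)
manip.movej([-1.344,.158,1.597,0,1.386,-.21]);manip.dwell(.5);show(monitor,"home")
d={n:eyes.snapshot(n) for n in("side","top")}
for n,s in d.items():
    P=cloud(s);m=(np.linalg.norm(P[...,:2]-[.445,-.382],axis=-1)<.075)&(P[...,2]>.052);q=P[m];c=q.mean(0);v=np.linalg.svd(q-c)[2][0];v*=np.sign(v[1]);t=(q-c)@v
    print(n,len(q),np.degrees(np.arctan2(v[1],v[0])).round(2),v[2].round(3),(c+v*((t.max()+t.min())/2-.008)).round(4))
cv2.imwrite("pics/end.png",np.hstack([cv2.resize(d["side"]["pixels"][150:330,150:350,::-1],(400,360)),cv2.resize(d["top"]["pixels"][100:280,150:350,::-1],(400,360))]))
```

```text
open t35.94 p [ 0.4421 -0.3881  0.0465] u0.0127 w0.5882 f [ 0.63  0.37 -0.16] fu0.70 fw0.21 gap0.0501 g0.0
home t39.23 p [ 0.2436 -0.521   0.2318] u-0.2194 w0.5316 f [-0.97  0.05 -0.91] fu-0.62 fw-0.75 gap0.0500 g0.0
side 620 62.22 -0.004 [ 0.4439 -0.3914  0.0575]
top 487 61.87 -0.015 [ 0.4431 -0.3879  0.0585]
```

View pics/end.png

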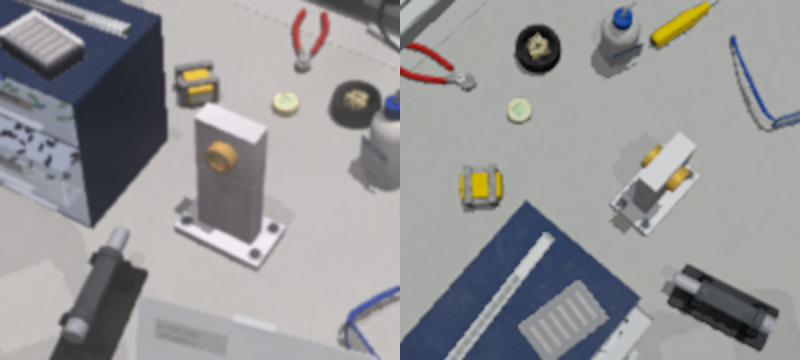

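The gauge is back on its rest (side view (95,285)), at the same pose as before to within 0.2 mm, and the bystanders look undisturbed.

```bash
python3 -c "
from plant import order
print(order.close_job())"
```

```text
the job is handed in; nothing more can be done
None
```

The go end went fully home and held at about 7 N for over a second, the no-go end did not enter the far mouth at about 7 N, and the gauge is back on its rest; the job was handed in at about 39 s.

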